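Stand a knob on a domed pot lid and hold it down with the spring presser

ROBOT

A 6-joint arm with a two-finger parallel gripper is mounted at the origin on the work surface. World frame = base frame: x ahead of the robot, y to its left, z up, the work surface at z = 0. Lengths are in m, angles in rad, forces in N, time in s.
With the tool pointing down it reaches from about 0.35 to 0.975 m from the base axis. Payload 4.9 kg.
Tool frame: the origin (TCP) lies midway between the tips of the shut fingers; the grasp point (between the pads) lies 19 mm behind it; z points along the fingers, y is the line along which they close (so a half turn about z gives the same grasp; the last joint's range is limited). The gripper opens to 85 mm and grips with 20 to 120 N. Pads are 22 mm wide; open, the fingers measure 114 mm over their backs; the gripper's body (76 mm by 85 mm) begins 54 mm behind the grasp point. The pads swing forward as they close: fully open they stand 13 mm farther back than shut.
Start: joints at [1.21, 0.053, 1.613, -0, 1.476, -0.119], TCP at [0.15, 0.607, 0.231] pointing down, gripper open.
Joint ranges: [-3.01, 3.01], [-1.01, 2.22], [0.06, 2.58], [-1.02, 4.17], [0.09, 2.62], [-3.14, 3.14]. Speed limits (rad/s): [2.57, 2.57, 3.14, 3.14, 3.14, 3.14].

INTERFACE

Orientations are given as a unit quaternion [w, x, y, z].
In Python, from plant import manip, viewer gives the robot as it stands (manip), with the cameras (viewer).
- The arm moves only by the shell command python3 shift.py 'ROWS'. ROWS is a JSON list of rows, 1 to 5 of them, each an object with the fields aperture (the opening from 0.0 (shut) to 1.0 (fully open)), tx, ty, tz (the shift in a scale on which 1.0 is 200 mm), ax, ay, az (a rotation vector in parts of the range, where 1.0 means 2 rad); a field left out counts as zero (the opening has to be given); each row shifts and turns the commanded pose from where the row before left it, along the tool's axes as they then stand; what a row does not reach is not made up. A row lasts 1/8 s, in which the tool goes at most 0.0625 m and 0.188 rad, less where a joint would pass 70% of its speed; a pose out of reach is approached as far as the arm can. The fingers move at their own pace and stop on an object; the grip force is fixed at half the most. Time passes only in rows, so rows that do not move let the fingers close. It prints the time, the measured TCP pose, the force, the opening and the grip force at its end. A shift or turn number past 1, either way, is cut back to 1. Input that does not fit is refused with a message, and nothing moves.
- manip.state(): the state, without advancing time (a new reading comes with each control period).
- viewer.grab_frame(name): name is "scene" or "top" or "wrist"; returns the picture (400x640x3 uint8, red, green, blue); there is no depth.
- viewer.camera_params(name): a dict with "intrinsics" (3x3 intrinsics, pixels), "xyz" and "orientation" of the camera in the world. Camera axes: x right, y down, z forward; pixel columns grow to the right and rows downward; lengths in m; the calibration is good to about 2 mm. The wrist camera is an equidistant fisheye: a pixel r from the principal point sees the ray r / f radians off the axis. A picture is of the moment at which its call begins: read the wrist's pose just before it. camera_params takes no time and is no camera call; for the wrist camera it gives the pose at the moment of the call.
- manip.job_done(): hands the job in; it is judged then, once.
The state is a dict: "time": time; "joint_pos": joint angles; "joint_vel": joint speeds; "joint_efforts": joint torques, N m; "tool_pos": TCP position; "tool_rot": TCP orientation; "contact_force": force on the tool from outside, world axes, zero at the start; "ft_torque": the same for the moment, N m; "gripper_width": opening from 0.0 (shut) to 1.0 (fully open); "grasp_force": force on a finger pad.
Only numpy, scipy, OpenCV 4.12 (cv2) and the standard library are available. Lean on these libraries where they do the work, as an engineer would, in place of code of your own. Each camera call takes 0.05 s, during which the arm holds its last target. There are 200 camera calls.

TASK

Dry-fit the knob on the pot lid: stand the round mushroom-shaped knob, foot down, on the very top of the domed lid and let go so that it balances there by itself. Then take the spring presser from the tool stand and, holding it upright, press its tip gently on the dark dot in the middle of the knob's top until the plunger is about half way in. Finish while still holding it there in the gripper, with the knob still on top of the lid; leave the other knobs, the plain stick and the bowl where they are.

Things in the scene. Friction and masses are not known exactly. Their poses are not given: they have to be found in the camera images.
- lid: white domed pot lid, dome up, on a low metal banding wheel (turntable); one rigid piece that does not move or turn. The dome is part of a sphere of radius 85 mm whose centre is this origin, at table height under the middle; lid rim radius 77.5 mm at height 35 mm; wheel disc radius 88 mm, its top 35 mm above the table; the top of the dome is 85 mm above the table
- crest (a point): highest point of the lid's dome, in the middle of a small rough unglazed grey patch 25 mm across, 85 mm above the table
- board: plywood ware board lying on the table, 230 x 90 x 12 mm, fixed; origin under its centre, x along its length; three white knobs stand on it in a row along its length, 80 mm apart, in any order
- knob: the round mushroom-shaped white ceramic knob, 36 mm tall, about 50 to 100 g: foot disc 34 mm diameter and 8 mm high, neck 22 mm diameter, flat head 36 mm diameter and 16 mm high (from 20 to 36 mm above the foot); origin at the centre of its underside, z up through the head
- mark (a point): dark dot, 8 mm across, in the middle of the knob's flat top, 36 mm above its underside
- cone_knob: pointed white cone-shaped knob, 46 mm tall, 38 mm diameter, on the board; leave it
- square_knob: square white block knob, 34 x 34 x 26 mm, on the board; leave it
- stand: wooden tool stand fixed on the table, 170 x 60 mm, 55 mm high; origin under its centre, x along its length; two square holes 22 mm wide on its long axis, 45 mm either side of the centre, hold the presser and the stick upright, in either order
- presser: spring presser, 115 mm long, 0.13 kg, upright in the stand: origin at the end of the fully-out plunger (6 mm above the table), z up along the tool. 0 to 22 mm thin plunger, to 49 mm steel barrel 16 mm thick, to 55 mm collar 36 mm wide that rests on the stand, 55 to 115 mm square wooden grip 18 x 18 mm with faces along x and y. Lift it over 50 mm to clear the stand
- plunger (a joint): how far the presser's spring plunger is pushed in, in m: 0 fully out, 0.020 fully in; spring of 250 N/m, so 2.5 N at half way
- tip (a point): centre of the end face of the plunger's round rubber tip, 10 mm diameter; moves with the plunger
- stick: plain round wooden stick, 60 mm long and 14 mm in diameter, with the same collar and no plunger, its top 30 mm above the collar (half the presser's grip), in the other hole of the stand; leave it
- bowl: small blue bowl, 100 mm across and 42 mm high, on the table beyond the lid; leave it

How it is judged:
On the way:
1. the knob stands by itself, foot down, on the top of the lid, touched by neither gripper nor tool (distance between knob and crest below 0.012 m and angle between knob's own z axis and vertical below 0.2 rad and contact force between knob and lid above 0.2 N and contact force between each of the arm, the fingers, presser and knob below 0.05 N and linear speed of knob below 0.03 m/s), for 0.4 s.
At the end, for the whole second after the job is handed in: Knob foot down on the lid (foot within 13 mm of the crest, tilt under 0.2 rad), not touched by the gripper; presser held in the fingers, upright within 0.12 rad, tip on the knob within 7 mm of the dot, plunger 5 to 15 mm in (1 to 4 N), touching neither lid nor stand; all still (distance between knob and crest below 0.013 m and angle between knob's own z axis and vertical below 0.2 rad and contact force between knob and lid above 0.5 N and contact force between each of the fingers, the arm and knob below 0.1 N and distance between tip and mark below 0.007 m and value of joint plunger between 0.005 and 0.015 m and contact force between presser and knob between 0.7 and 6 N and angle between presser's own z axis and vertical below 0.12 rad and contact force between the fingers and presser above 1.5 N and contact force between presser and lid below 0.1 N and contact force between presser and stand below 0.1 N and linear speed of each of knob, presser below 0.02 m/s); the arm keeps its last pose, push and grip.
It fails at once if the presser is pushed hard on the knob (over 12 N) (contact force between presser and knob above 12 N).
It fails at once if another knob, the stick or the bowl is moved more than 30 mm (distance of any of cone_knob, square_knob, stick, bowl from where it was at the start of the episode above 0.03 m).
It also fails if it takes over 64 s, if anything falls off the work surface, if the arm or the gripper's body presses on something with over 40 N, if the wrist force passes 120 N, or if a joint passes its speed limit or range.

## Working session

There is one attempt and no reset: what is moved stays moved. The work goes in short steps, Python scripts to look and compute and a shell command to move; the robot and the scene stay as the last step left them, time stands still between calls to the robot, and variables do not carry over. Pictures are saved under pics/ and viewed, at most 10 in all, crops included, and the job is handed in when it is done.

```bash
ls; mkdir -p pics; python3 - <<'E'
from plant import manip, viewer
import cv2
for n in("scene","top"):
    cv2.imwrite(f"pics/{n}0.png",viewer.grab_frame(n)[:,:,::-1]); print(n,viewer.camera_params(n))
print(manip.state())
E
```

```text
pics
plant.py
shift.py
scene {'intrinsics': array([[450.55521458,   0.        , 320.60422771],
       [  0.        , 450.55521458, 202.82959414],
       [  0.        ,   0.        ,   1.        ]]), 'xyz': array([ 0.89422003, -0.55894509,  0.92060054]), 'orientation': array([-0.30514395,  0.91416657,  0.25435303, -0.08056786])}
top {'intrinsics': array([[438.13431665,   0.        , 319.67691917],
       [  0.        , 438.13431665, 195.04911454],
       [  0.        ,   0.        ,   1.        ]]), 'xyz': array([0.46474972, 0.00221921, 0.96908452]), 'orientation': array([-0.06789094,  0.70700523, -0.70245562,  0.04572225])}
{'time': 0.1, 'joint_pos': array([ 1.21002246e+00,  5.32689948e-02,  1.61417403e+00,  6.44656519e-06,
        1.47602440e+00, -1.19000456e-01]), 'joint_vel': array([-9.80107746e-04, -1.73786071e-03, -2.81322474e-03,  2.95506153e-04,
        1.20090738e-03, -2.28967058e-05]), 'joint_efforts': array([-1.22258066e-04, -3.94902313e+01, -3.71362889e+01, -1.46731750e-04,
        3.96800169e-03,  7.21631437e-06]), 'tool_pos': array([0.14943341, 0.60627833, 0.23018916]), 'tool_rot': array([-2.25832783e-04,  1.20592741e-01,  9.92701623e-01, -9.09780444e-04]), 'contact_force': array([ 0.84534037, -0.1452157 , -0.18202345]), 'ft_torque': array([ 0.02035609, -0.00325593,  0.00695384]), 'grasp_force': 0.0, 'gripper_width': 1.0027927358927964}
```

View pics/scene0.png

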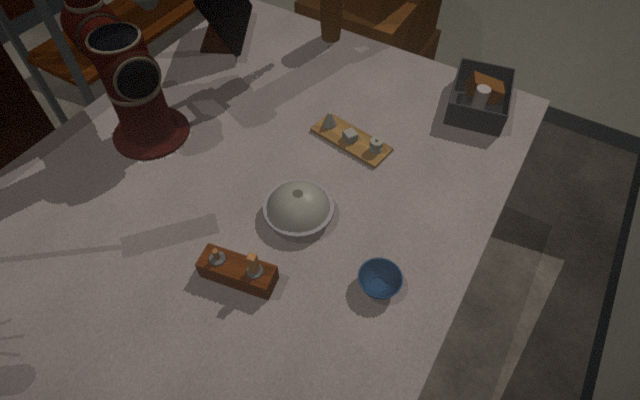

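View pics/top0.png

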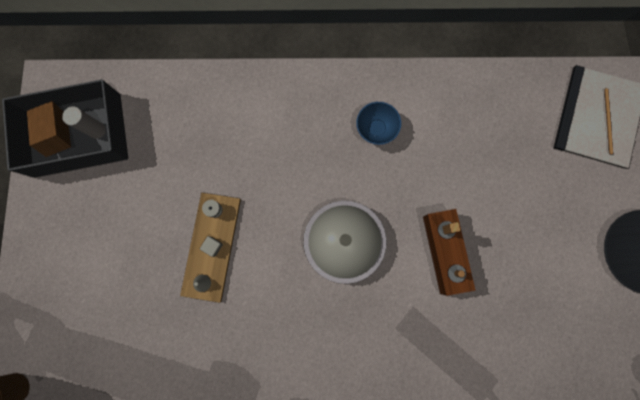

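Scene and top views: the mushroom knob is at top (211,208), the crest patch at top (345,240), and the tall presser at top (454,228) with the short stick at (459,273). Next I zoom in for accurate pixels.

```bash
cat > h.py <<'E'
import numpy as np
from scipy.spatial.transform import Rotation as R
from plant import manip, viewer
def cam(n):
    c=viewer.camera_params(n); q=c["orientation"]
    return np.array(c["intrinsics"]),np.array(c["xyz"]),R.from_quat(np.r_[q[1:],q[0]]).as_matrix()
def ray(n,u,v,c=None):
    K,p,M=c or cam(n); x=(u-K[0,2])/K[0,0]; y=(v-K[1,2])/K[1,1]
    d=np.array([x,y,1.])
    if n=="wrist":
        t=np.hypot(x,y); d=np.array([x/t*np.sin(t),y/t*np.sin(t),np.cos(t)]) if t>1e-9 else d
    return p,M@d
def at(n,u,v,z,c=None):
    p,d=ray(n,u,v,c); return p+d*(z-p[2])/d[2]
def proj(n,X,c=None):
    K,p,M=c or cam(n); q=M.T@(np.asarray(X)-p)
    if n=="wrist":
        r=np.hypot(q[0],q[1]); t=np.arctan2(r,q[2]); return K[0,2]+K[0,0]*t*q[0]/r,K[1,2]+K[1,1]*t*q[1]/r
    return K[0,2]+K[0,0]*q[0]/q[2],K[1,2]+K[1,1]*q[1]/q[2]
def rel(target,yaw_y=None):
    """shift in tool axes from measured TCP to target"""
    s=manip.state(); q=s["tool_rot"]; M=R.from_quat(np.r_[q[1:],q[0]]).as_matrix()
    return M.T@(np.asarray(target)-s["tool_pos"]),M
E
python3 - <<'E'
import cv2,numpy as np
from h import *
t=cv2.imread("pics/top0.png"); s=cv2.imread("pics/scene0.png")
def c(i,u,v,w,h,k): return cv2.resize(i[v:v+h,u:u+w],(w*k,h*k),interpolation=cv2.INTER_CUBIC)
o=np.zeros((600,800,3),np.uint8)
A=c(t,175,185,80,120,5); o[:600,:400]=A     # 5x
o[:520,400:760]=c(t,415,200,72,104,5)
o=cv2.convertScaleAbs(o,alpha=1.6)
cv2.imwrite("pics/z1.png",o)
print(at("top",211,208,.048),at("top",345,240,.085),at("top",454,228,.121),at("top",459,273,.091))
print(at("scene",376,143,.048),at("scene",298,194,.085),at("scene",252,257,.121))
E
```

```text
[0.58519972 0.26398549 0.048     ] [ 0.51690616 -0.02101284  0.085     ] [ 0.53923418 -0.22909671  0.121     ] [ 0.45383212 -0.24346656  0.091     ]
[0.58855476 0.25396816 0.048     ] [ 0.5198336  -0.02491898  0.085     ] [ 0.54371421 -0.23294088  0.121     ]
```

View pics/z1.png

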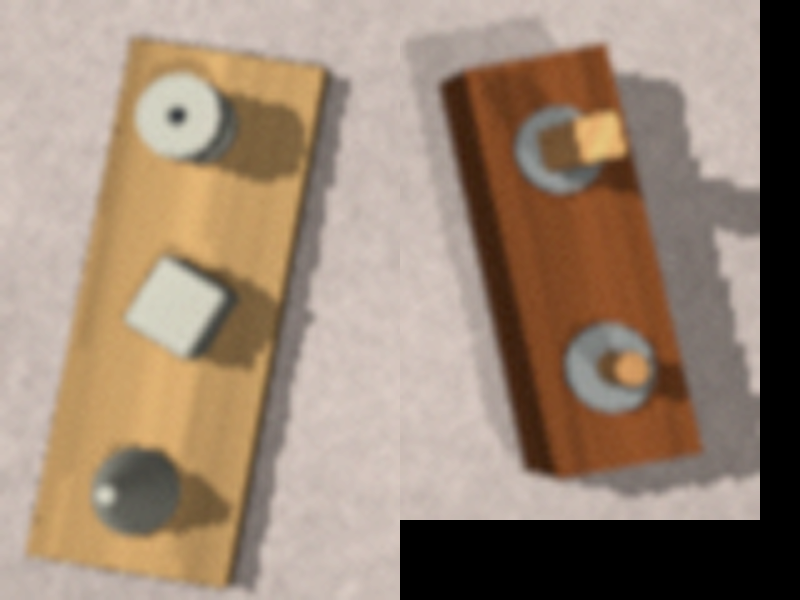

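Zoom: the knob's dot is at top (210.4,208), the presser's grip top at (455,227.4), the collar centre at (447,230). The board and stand axes are both visible.

```bash
python3 - <<'E'
from h import *
c=cam("top")
T=lambda a,b,z:at("top",a,b,z,c)
z1=lambda x,y:(175+x/5-.4,185+y/5-.4)
z2=lambda x,y:(415+(x-400)/5-.4,200+y/5-.4)
print("knob",T(*z1(177,115),.048),"crest",T(345,240,.085))
print("presser",T(*z2(600,137),.121),"collar",T(*z2(560,150),.061),"stickcollar",T(*z2(611,367),.061))
for a,b,z,f in((( 27,553),(132,38),.012,z1),((240-10,587),(327,68),.012,z1),((555,475),(465,72),.055,z2),((700,452),(604,45),.055,z2)):
    d=T(*f(*b),z)-T(*f(*a),z); print("axis yaw deg",np.degrees(np.arctan2(d[1],d[0])))
q,M=rel((.585,.262,.20)); print(q,M.round(3)); print(cam("wrist"))
E
```

```text
knob [0.58605111 0.26618289 0.048     ] crest [ 0.51690616 -0.02101284  0.085     ]
presser [ 0.54116435 -0.2303154   0.121     ] collar [ 0.54111578 -0.23025257  0.061     ] stickcollar [ 0.45341767 -0.24745128  0.061     ]
axis yaw deg -8.53138784105567
axis yaw deg -8.3893119077838
axis yaw deg 10.776058177605172
axis yaw deg 10.856317802794251
[-0.50533396 -0.22992273  0.03050135] [[-0.971  0.239 -0.001]
 [ 0.239  0.971 -0.002]
 [ 0.    -0.002 -1.   ]]
(array([[309.70691629,   0.        , 320.66831575],
       [  0.        , 309.70691629, 190.72486214],
       [  0.        ,   0.        ,   1.        ]]), array([0.06663459, 0.62666494, 0.37176017]), array([[ 0.2395053 ,  0.91760646,  0.31723113],
       [ 0.97089409, -0.22589899, -0.07958838],
       [-0.00136862,  0.32705967, -0.9450027 ]]))
```

Careful with the scale: shifts go in shares of 200 mm and turns go in shares of 2 rad. That gives: -0.0535 m / 0.2 = -0.2675, -0.0302 m / 0.2 = -0.151, -0.093 rad / 2 = -0.0465.

```bash
python3 shift.py '[{"aperture": 1, "tx": -0.2675, "ty": -0.151, "az": -0.0465}, {"aperture": 1, "tx": -0.2675, "ty": -0.151}, {"aperture": 1, "tx": -0.2675, "ty": -0.151}, {"aperture": 1, "tx": -0.2675, "ty": -0.151}, {"aperture": 1, "tx": -0.2675, "ty": -0.151}]'; python3 shift.py '[{"aperture": 1, "tx": -0.2675, "ty": -0.151, "tz": 0.05}, {"aperture": 1, "tx": -0.2675, "ty": -0.151, "tz": 0.05}, {"aperture": 1, "tx": -0.2675, "ty": -0.151, "tz": 0.05}, {"aperture": 1, "tx": -0.2675, "ty": -0.151}, {"aperture": 1}]'
python3 - <<'E'
from h import *
import cv2
print(rel((.586,.266,.2)))
c=cam("wrist");cv2.imwrite("pics/w1.png",viewer.grab_frame("wrist")[:,:,::-1]); np.savez("w1.npz",K=c[0],p=c[1],M=c[2])
print(proj("wrist",(.586,.266,.048),c))
E
```

```text
time: 0.72
tool_pos: [0.3891, 0.4119, 0.2309]
tool_rot: [-0.0, 0.074, 0.997, -0.0]
contact_force: [-0.4, 0.8, -0.4]
gripper_width: 1.0
grasp_force: 0.0
time: 1.35
tool_pos: [0.584, 0.2592, 0.2002]
tool_rot: [-0.0, 0.077, 0.997, -0.001]
contact_force: [-0.8, 1.1, 0.1]
gripper_width: 1.005
grasp_force: 0.0
(array([-0.00089544,  0.00703331,  0.00022929]), array([[-9.88151784e-01,  1.53476457e-01, -1.01392742e-03],
       [ 1.53477404e-01,  9.88151718e-01, -9.32470751e-04],
       [ 8.58801813e-04, -1.07703758e-03, -9.99999051e-01]]))
(np.float64(328.05661512701886), np.float64(176.0066672327968))
```

View pics/w1.png

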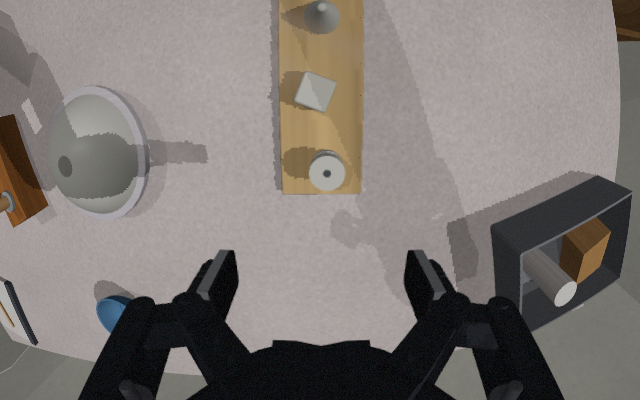

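Wrist view: the dot shows at about (327,173). The board lies square to the closing line and nothing is in the fingers' way.

```bash
cat >> h.py <<'E'
import cv2
def dot(img,u,v,r=14,thr=None):
    g=cv2.cvtColor(img,cv2.COLOR_BGR2GRAY)[v-r:v+r,u-r:u+r].astype(float)
    b=np.percentile(g,80); w=np.clip(b*.75-g,0,None)
    yy,xx=np.mgrid[v-r:v+r,u-r:u+r]; return (w*xx).sum()/w.sum(),(w*yy).sum()/w.sum()
E
python3 - <<'E'
from h import *
f=np.load("w1.npz");c=(f["K"],f["p"],f["M"])
d=dot(cv2.imread("pics/w1.png"),327,173,9);print(d)
X=at("wrist",*d,.048,c);print(X, rel((X[0],X[1],.018))[0])
print("crest approx",at("wrist",65,166,.085,c))
E
```

```text
(np.float64(326.6119211477896), np.float64(173.17251837163187))
[0.5829013  0.26501931 0.048     ] [-7.05039345e-05  4.29448331e-03  1.82314320e-01]
crest approx [ 0.51488821 -0.01895248  0.085     ]
```

Scaled: 0.06 m / 0.2 = 0.3, 0.04 m / 0.2 = 0.2.

```bash
python3 shift.py '[{"aperture": 1, "ty": 0.025, "tz": 0.3}, {"aperture": 1, "tz": 0.3}, {"aperture": 1, "tz": 0.2}, {"aperture": 1, "tz": 0.11}, {"aperture": 1}]'
python3 shift.py '[{"aperture": 0}, {"aperture": 0}, {"aperture": 0}, {"aperture": 0}, {"aperture": 0}]'
```

```text
time: 2.02
tool_pos: [0.5809, 0.2677, 0.0179]
tool_rot: [-0.001, 0.074, 0.997, -0.001]
contact_force: [0.6, 0.7, 0.1]
gripper_width: 1.004
grasp_force: 0.0
time: 2.65
tool_pos: [0.5841, 0.2676, 0.0215]
tool_rot: [0.002, 0.074, 0.997, 0.001]
contact_force: [0.1, -0.2, 6.5]
gripper_width: 0.403
grasp_force: 59.8
```

Scaled: -0.05 m / 0.2 = -0.25, -0.04 m / 0.2 = -0.2.

```bash
python3 shift.py '[{"aperture": 0, "tz": -0.25}, {"aperture": 0, "tz": -0.25}, {"aperture": 0, "tz": -0.2}, {"aperture": 0}, {"aperture": 0}]'
python3 - <<'E'
from h import *
print(rel((.5149,-.019,.158)))
for k in range(4):
    c=cam("wrist");im=viewer.grab_frame("wrist")[:,:,::-1]
    s=manip.state();print(s["tool_pos"],s["gripper_width"])
cv2.imwrite("pics/w2.png",im);np.savez("w2.npz",K=c[0],p=c[1],M=c[2])
E
```

```text
time: 3.28
tool_pos: [0.5818, 0.267, 0.158]
tool_rot: [-0.001, 0.074, 0.997, -0.0]
contact_force: [0.2, 0.1, -1.3]
gripper_width: 0.397
grasp_force: 59.9
(array([ 0.02376466, -0.29271855,  0.00030204]), array([[-9.88934925e-01,  1.48339546e-01, -1.75879178e-03],
       [ 1.48340706e-01,  9.88936163e-01, -5.48022550e-04],
       [ 1.65803938e-03, -8.02859054e-04, -9.99998303e-01]]))
[0.58132058 0.26680409 0.15697901] 0.40370643443140564
[0.5811699  0.26674663 0.15659759] 0.39788648583939434
[0.58121828 0.26676814 0.15660885] 0.3988178599781647
[0.58138471 0.26685577 0.1568647 ] 0.4008488191786957
```

View pics/w2.png

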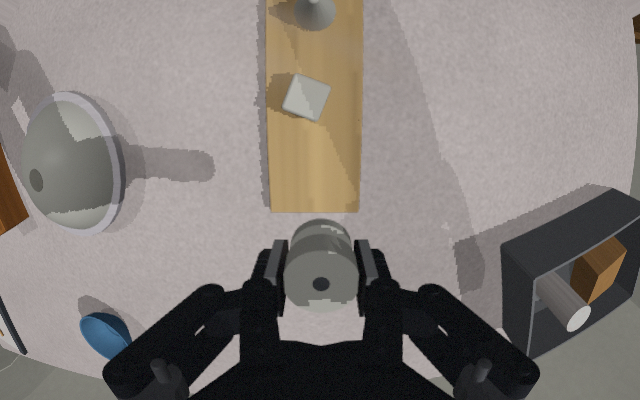

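Wrist view: the knob hangs upright between the pads, dot at (321,284). I'll move above the lid and measure the crest from there.

Scaled: -0.0585 m / 0.2 = -0.2925, -0.015 m / 0.2 = -0.075.

```bash
python3 shift.py '[{"aperture": 0, "tx": 0.025, "ty": -0.2925, "tz": -0.05}, {"aperture": 0, "tx": 0.025, "ty": -0.2925, "tz": -0.075}, {"aperture": 0, "tx": 0.025, "ty": -0.2925, "tz": -0.075}, {"aperture": 0, "tx": 0.025, "ty": -0.2925, "tz": -0.025}, {"aperture": 0, "tx": 0.02, "ty": -0.2925}]'; python3 shift.py '[{"aperture": 0}, {"aperture": 0}]'
python3 - <<'E'
from h import *
f=np.load("w2.npz");c=(f["K"],f["p"],f["M"])
d=dot(cv2.imread("pics/w2.png"),321,284,9)
s=np.array([.58135,.26682,.1568]);
for h in(.024,.0265,.029):
    X=at("wrist",*d,s[2]+h,c);print(h,X-s, "tool x,y",(X-s)@[-.989,.148,0],(X-s)@[.148,.989,0])
c=cam("wrist");im=viewer.grab_frame("wrist")[:,:,::-1];print(manip.state()["tool_pos"])
cv2.imwrite("pics/w3.png",im);np.savez("w3.npz",K=c[0],p=c[1],M=c[2])
E
```

```text
time: 4.1
tool_pos: [0.5148, -0.0201, 0.2041]
tool_rot: [0.0, 0.074, 0.997, -0.0]
contact_force: [0.1, -1.3, -1.2]
gripper_width: 0.403
grasp_force: 60.1
time: 4.35
tool_pos: [0.5151, -0.0184, 0.2035]
tool_rot: [-0.001, 0.075, 0.997, 0.0]
contact_force: [0.0, 0.1, -0.7]
gripper_width: 0.403
grasp_force: 60.2
0.024 [ 0.00080963 -0.00037969  0.024     ] tool x,y -0.0008569215549717227 -0.00025568989793407066
0.0265 [-0.00099167 -0.00010503  0.0265    ] tool x,y 0.0009652163366563359 -0.0002506375731235519
0.029 [-0.00279297  0.00016964  0.029     ] tool x,y 0.002787354228284496 -0.00024558524831310444
[ 0.51531427 -0.01780129  0.20361429]
```

View pics/w3.png

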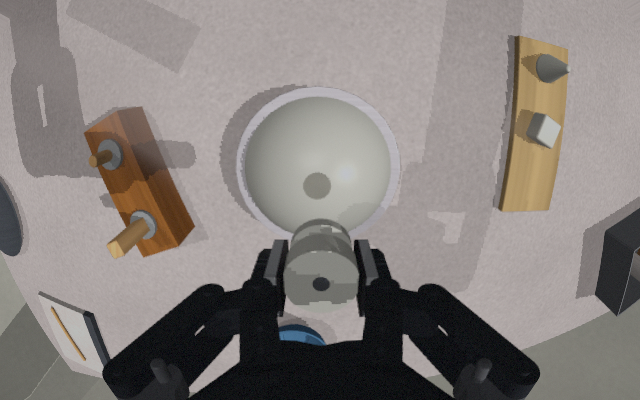

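Wrist view: the crest patch is centred at about (317,186) and clear of the knob's foot, which ends at row 220. The presser's collar is near (142,224).

```bash
python3 - <<'E'
from h import *
f=np.load("w3.npz");c=(f["K"],f["p"],f["M"])
im=cv2.imread("pics/w3.png")
g=cv2.GaussianBlur(cv2.cvtColor(im,6),(3,3),0)
m=(g[165:208,295:340]<np.median(g[165:208,295:340])*.86).astype(np.uint8)
n,l,st,ce=cv2.connectedComponentsWithStats(m); k=1+st[1:,4].argmax(); d=ce[k]+[295,165]; print(d,st[k])
X=at("wrist",*d,.085,c); print(X, rel((*X[:2],.100)))
print("presser collar",at("wrist",142,224,.061,c))
E
```

```text
[316.38025594 185.54478976] [  8   8  27  26 547]
[ 0.51431198 -0.02214024  0.085     ] (array([ 0.00023105, -0.00448751,  0.10361255]), array([[-9.89040930e-01,  1.47637686e-01, -1.07367658e-03],
       [ 1.47637073e-01,  9.89041404e-01,  6.29881639e-04],
       [ 1.15490486e-03,  4.64464254e-04, -9.99999225e-01]]))
presser collar [ 0.53716836 -0.2290016   0.061     ]
```

Scaled: 0.05 m / 0.2 = 0.25, -0.0042 m / 0.2 = -0.021.

```bash
python3 shift.py '[{"aperture": 0, "tx": -0.0035, "ty": -0.021, "tz": 0.25}, {"aperture": 0, "tz": 0.2}, {"aperture": 0, "tz": 0.06}, {"aperture": 0}, {"aperture": 0}]'; python3 -c "
from h import *
for i in range(3):
  viewer.grab_frame('top');s=manip.state();print(s['tool_pos'],s['contact_force'])"
```

```text
time: 5.03
tool_pos: [0.5171, -0.0226, 0.1045]
tool_rot: [0.002, 0.074, 0.997, -0.0]
contact_force: [0.8, -0.4, -0.9]
gripper_width: 0.402
grasp_force: 60.2
[ 0.51714696 -0.02273359  0.10458652] [-0.09146298 -0.21818347 -0.55778557]
[ 0.51701564 -0.02282024  0.10448092] [-0.42509199 -0.13648805 -1.02395517]
[ 0.51679065 -0.02287024  0.1042089 ] [ 0.54556593 -0.99682777 -0.32687115]
```

Scaled: 0.002 m / 0.2 = 0.01.

```bash
for i in 1; do python3 shift.py '[{"aperture": 0, "tz": 0.01}, {"aperture": 0}]'; done;  python3 shift.py '[{"aperture": 0, "tz": 0.01}, {"aperture": 0}]';  python3 shift.py '[{"aperture": 0, "tz": 0.005}, {"aperture": 0}]'
```

```text
time: 5.42
tool_pos: [0.5155, -0.0228, 0.1004]
tool_rot: [0.0, 0.074, 0.997, -0.0]
contact_force: [-0.6, 0.5, -1.6]
gripper_width: 0.403
grasp_force: 60.2
time: 5.68
tool_pos: [0.5153, -0.0227, 0.098]
tool_rot: [-0.0, 0.074, 0.997, 0.0]
contact_force: [-0.3, -0.6, -1.0]
gripper_width: 0.402
grasp_force: 60.2
time: 5.92
tool_pos: [0.5155, -0.0227, 0.0972]
tool_rot: [-0.0, 0.074, 0.997, 0.0]
contact_force: [-0.6, 0.1, -0.4]
gripper_width: 0.398
grasp_force: 60.2
```

Scaled: 0.0015 m / 0.2 = 0.0075.

```bash
for i in 1 ; do python3 shift.py '[{"aperture": 0, "tz": 0.0075}, {"aperture": 0}]' | sed -n '2p;4p'; done;  python3 shift.py '[{"aperture": 0, "tz": 0.005}, {"aperture": 0}]'| sed -n '2p;4p';  python3 shift.py '[{"aperture": 0, "tz": 0.005}, {"aperture": 0}]'| sed -n '2p;4p'
```

```text
tool_pos: [0.5154, -0.0227, 0.0956]
contact_force: [-0.6, -0.3, -1.0]
tool_pos: [0.5155, -0.0227, 0.0947]
contact_force: [-0.1, 0.1, -0.6]
tool_pos: [0.5158, -0.0228, 0.0944]
contact_force: [-1.6, -0.3, 2.6]
```

Scaled: -0.0005 m / 0.2 = -0.0025.

```bash
python3 shift.py '[{"aperture": 0, "tz": -0.0025}, {"aperture": 0.45}, {"aperture": 0.5}, {"aperture": 0.6}, {"aperture": 0.8}]'; python3 - <<'E'
from h import *
for i in range(2):
    c=cam("wrist");im=viewer.grab_frame("wrist")[:,:,::-1]
cv2.imwrite("pics/w4.png",im);np.savez("w4.npz",K=c[0],p=c[1],M=c[2])
d=dot(im,321,284,9);X=at("wrist",*d,.121,c);print(d,X,rel(X))
E
```

```text
time: 7.3
tool_pos: [0.5155, -0.0227, 0.0942]
tool_rot: [-0.0, 0.074, 0.997, 0.0]
contact_force: [0.1, 0.8, 0.4]
gripper_width: 0.783
grasp_force: 0.0
(np.float64(319.59789170613914), np.float64(284.6804355902294)) [ 0.51501483 -0.02334064  0.121     ] (array([ 0.00042737, -0.00065594, -0.02670492]), array([[-9.88952961e-01,  1.48229692e-01, -1.09595482e-05],
       [ 1.48229692e-01,  9.88952960e-01, -2.42375866e-05],
       [ 7.24574761e-06, -2.55943634e-05, -1.00000000e+00]]))
```

View pics/w4.png

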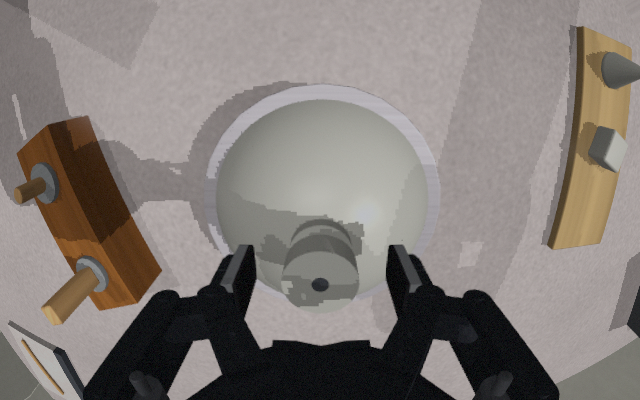

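The knob stands on the patch, upright, dot at (320,285), pads clear on both sides. I'll go straight up, then turn and move over the presser.

Scaled: -0.06 m / 0.2 = -0.3, -0.05 m / 0.2 = -0.25, -0.1685 rad / 2 = -0.0843.

```bash
python3 shift.py '[{"aperture": 0.9, "tz": -0.1}, {"aperture": 1, "tz": -0.25}, {"aperture": 1, "tz": -0.3}, {"aperture": 1, "az": -0.0843}, {"aperture": 1, "az": -0.0843}]'; python3 shift.py '[{"aperture": 1, "tx": 0.02, "ty": -0.26}, {"aperture": 1, "tx": 0.02, "ty": -0.26}, {"aperture": 1, "tx": 0.02, "ty": -0.26}, {"aperture": 1, "tx": 0.02, "ty": -0.26}, {"aperture": 1}]'; python3 - <<'E'
from h import *
for i in range(3):
    c=cam("wrist");im=viewer.grab_frame("wrist")[:,:,::-1]
cv2.imwrite("pics/w5.png",im);np.savez("w5.npz",K=c[0],p=c[1],M=c[2])
print(manip.state()["tool_pos"])
E
```

```text
time: 8.02
tool_pos: [0.5161, -0.0228, 0.2258]
tool_rot: [0.001, -0.097, 0.995, -0.0]
contact_force: [0.1, -0.2, -0.1]
gripper_width: 1.0
grasp_force: 0.0
time: 8.65
tool_pos: [0.5385, -0.233, 0.224]
tool_rot: [-0.0, -0.092, 0.996, -0.0]
contact_force: [-1.1, 0.9, -0.2]
gripper_width: 0.999
grasp_force: 0.0
[ 0.53859852 -0.22936974  0.22406484]
```

View pics/w5.png

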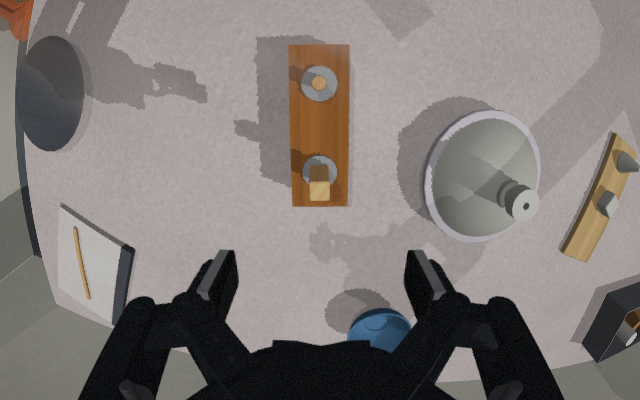

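Wrist view: the grip's top face is centred at (319,190) and square to the fingers, with the collar at (319.5,171.5). The knob still stands on the lid, dot at (526,206).

```bash
python3 - <<'E'
from h import *
f=np.load("w5.npz");c=(f["K"],f["p"],f["M"])
for u,v,z in((319,190.3,.121),(319.5,171.5,.061),(526,206,.121)):
    X=at("wrist",u,v,z,c);print(X,rel((*X[:2],.075))[0])
E
```

```text
[ 0.53772715 -0.23135219  0.121     ] [ 0.00118953 -0.00189866  0.14906373]
[ 0.53805982 -0.23098107  0.061     ] [ 0.00079321 -0.00159644  0.14906387]
[ 0.51546303 -0.02370328  0.121     ] [-0.01585201  0.2062439   0.14921943]
```

Scaled: 0.05 m / 0.2 = 0.25, -0.0017 m / 0.2 = -0.0085.

```bash
python3 shift.py '[{"aperture": 1, "tx": 0.005, "ty": -0.0085, "tz": 0.25}, {"aperture": 1, "tz": 0.25}, {"aperture": 1, "tz": 0.175}, {"aperture": 1, "tz": 0.07}, {"aperture": 1}]'; python3 shift.py '[{"aperture": 0}, {"aperture": 0}, {"aperture": 0}, {"aperture": 0}, {"aperture": 0}]';python3 shift.py '[{"aperture": 0}, {"aperture": 0}]'
```

```text
time: 9.43
tool_pos: [0.5379, -0.2309, 0.075]
tool_rot: [-0.0, -0.095, 0.996, 0.0]
contact_force: [0.5, 0.6, -0.3]
gripper_width: 0.998
grasp_force: 0.0
time: 10.05
tool_pos: [0.5384, -0.2322, 0.076]
tool_rot: [0.0, -0.094, 0.996, -0.0]
contact_force: [0.0, 0.9, 2.8]
gripper_width: 0.204
grasp_force: 58.8
time: 10.3
tool_pos: [0.5384, -0.2322, 0.076]
tool_rot: [0.0, -0.094, 0.996, -0.0]
contact_force: [-1.3, 0.5, 6.3]
gripper_width: 0.2
grasp_force: 59.1
```

Scaled: -0.05 m / 0.2 = -0.25, -0.04 m / 0.2 = -0.2.

```bash
python3 shift.py '[{"aperture": 0, "tz": -0.1}, {"aperture": 0, "tz": -0.2}, {"aperture": 0, "tz": -0.25}, {"aperture": 0, "tz": -0.25}, {"aperture": 0}]'; python3 shift.py '[{"aperture": 0, "tx": -0.02, "ty": 0.25}, {"aperture": 0, "tx": -0.02, "ty": 0.25}, {"aperture": 0, "tx": -0.02, "ty": 0.25}, {"aperture": 0, "tx": -0.02, "ty": 0.25}, {"aperture": 0, "ty": 0.045}]'; python3 shift.py '[{"aperture": 0}, {"aperture": 0}]'; python3 - <<'E'
from h import *
o=np.zeros((600,640,3),np.uint8)
for n in("wrist","scene"):
    c=cam(n);im=viewer.grab_frame(n)[:,:,::-1]; cv2.imwrite(f"pics/{n}6.png",im);np.savez(n+"6.npz",K=c[0],p=c[1],M=c[2])
    if n=="wrist": o[:300]=cv2.resize(im[180:330,180:500],(640,300))
    else: o[300:]=cv2.resize(im[120:220,220:433],(640,300))
cv2.imwrite("pics/z6.png",o); print(rel((.5153,-.0235,.22))); s=manip.state();print(s["tool_pos"])
f=np.load("scene6.npz");c=(f["K"],f["p"],f["M"])
print(proj("scene",s["tool_pos"]-[0,0,.07],c),proj("scene",(.5153,-.0235,.121),c))
f=np.load("wrist6.npz");c=(f["K"],f["p"],f["M"]);print(proj("wrist",s["tool_pos"]-[0,0,.07],c),proj("wrist",(.5153,-.0235,.121),c))
E
```

```text
time: 10.92
tool_pos: [0.5404, -0.2332, 0.242]
tool_rot: [0.004, -0.094, 0.996, -0.003]
contact_force: [-0.5, 0.8, -1.5]
gripper_width: 0.203
grasp_force: 58.7
time: 11.55
tool_pos: [0.5133, -0.021, 0.2338]
tool_rot: [-0.001, -0.096, 0.995, 0.001]
contact_force: [0.3, -0.8, -1.9]
gripper_width: 0.204
grasp_force: 59.1
time: 11.8
tool_pos: [0.5146, -0.0246, 0.2348]
tool_rot: [-0.0, -0.093, 0.996, -0.0]
contact_force: [-0.1, -1.0, -1.4]
gripper_width: 0.202
grasp_force: 59.1
(array([-0.00080078,  0.0010996 ,  0.0150693 ]), array([[-9.82666152e-01, -1.85383313e-01, -5.10643149e-04],
       [-1.85383271e-01,  9.82666284e-01, -1.28927880e-04],
       [ 5.25692883e-04, -3.20283668e-05, -9.99999861e-01]]))
[ 0.51472464 -0.02472705  0.23506975]
(np.float64(294.93166203093557), np.float64(170.73292742789386)) (np.float64(296.1597829368645), np.float64(183.10863189229673))
(np.float64(320.24245914693984), np.float64(206.5359428392817)) (np.float64(321.5389332977939), np.float64(188.41262283033808))
```

View pics/z6.png

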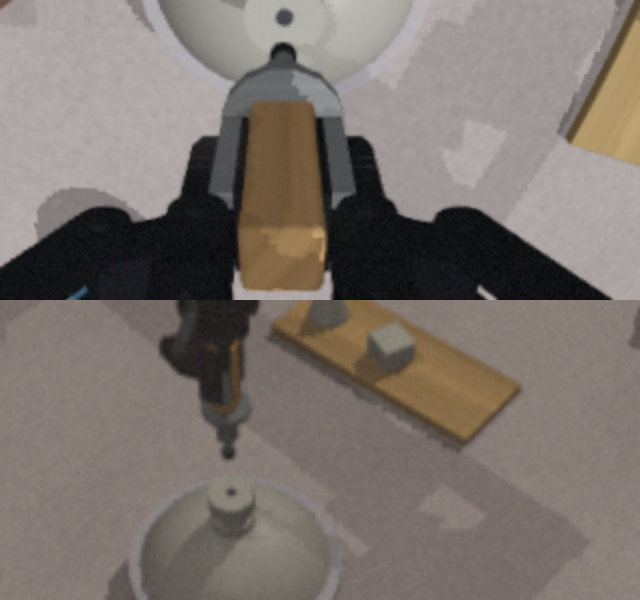

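The view shows the presser upright. Its tip is right above the dot in both cameras: wrist tip (321,206), dot (322,188.5); scene tip (296,172), dot (297,184).

Scaled: 0.02 m / 0.2 = 0.1, 0.015 m / 0.2 = 0.075.

```bash
cat >> h.py <<'E'
def avg(n=12):
    a=[]
    for i in range(n): viewer.grab_frame("top"); s=manip.state(); a.append(np.r_[s["contact_force"],s["tool_pos"]])
    return np.mean(a,0).round(4),np.std(a,0)[:3].round(2)
E
python3 shift.py '[{"aperture": 0, "ty": 0.0025, "tz": 0.1}, {"aperture": 0, "tz": 0.075}, {"aperture": 0}, {"aperture": 0}]'|sed -n 2,4p; python3 -c "from h import *;print(avg())"
python3 shift.py '[{"aperture": 0, "tz": 0.03}, {"aperture": 0, "tz": 0.02}, {"aperture": 0, "tz": 0.02}, {"aperture": 0}, {"aperture": 0}]'|sed -n 2,4p; python3 -c "from h import *;print(avg())"
```

```text
tool_pos: [0.5146, -0.0231, 0.2001]
tool_rot: [-0.0, -0.094, 0.996, 0.0]
contact_force: [-0.3, -0.1, -1.0]
(array([-0.0111, -0.3478, -1.1663,  0.5148, -0.0231,  0.2007]), array([0.41, 0.55, 0.26]))
tool_pos: [0.5147, -0.0231, 0.1866]
tool_rot: [0.0, -0.094, 0.996, -0.0]
contact_force: [-1.6, -0.5, -0.1]
(array([ 0.0522,  0.1223, -0.0969,  0.5147, -0.0231,  0.1865]), array([0.37, 0.4 , 0.4 ]))
```

Spring force is 1.07 N, so the plunger is about 4.3 mm in. It needs roughly 5.5 mm more.

Scaled: 0.003 m / 0.2 = 0.015, 0.0025 m / 0.2 = 0.0125.

```bash
python3 shift.py '[{"aperture": 0, "tz": 0.015}, {"aperture": 0, "tz": 0.0125}, {"aperture": 0}, {"aperture": 0}, {"aperture": 0}]'|sed -n 2,4p; python3 - <<'E'
from h import *
print(avg())
o=np.zeros((600,640,3),np.uint8)
for n in("wrist","scene"):
    im=viewer.grab_frame(n)[:,:,::-1]
    if n=="wrist": o[:300]=cv2.resize(im[180:330,180:500],(640,300))
    else: o[300:]=cv2.resize(im[140:210,230:379],(640,300))
cv2.imwrite("pics/z7.png",o)
E
```

```text
tool_pos: [0.5147, -0.0231, 0.181]
tool_rot: [0.0, -0.094, 0.996, -0.0]
contact_force: [0.1, 0.8, 1.7]
(array([-0.2683,  0.2154,  1.3806,  0.5146, -0.0231,  0.1809]), array([0.2 , 0.78, 0.5 ]))
```

View pics/z7.png

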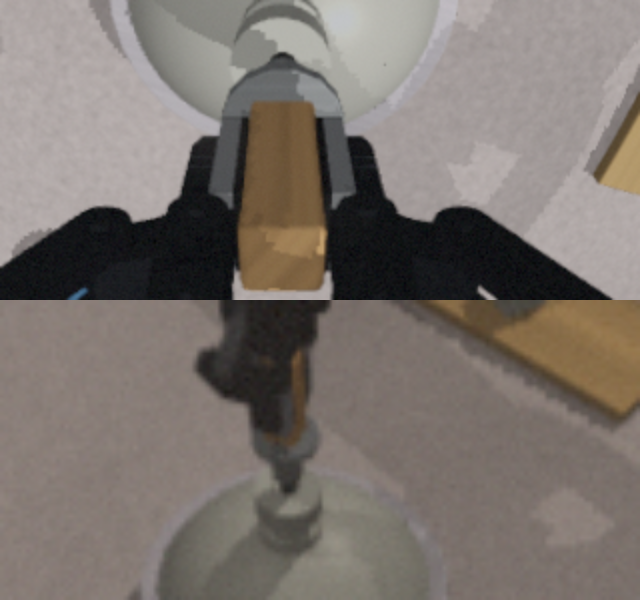

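The view shows the knob upright on the crest, with the tip in the middle of its top. The force is 2.55 N, so the plunger is about 10 mm in.

```bash
python3 -c "
from plant import manip, viewer
print(manip.job_done())"
```

```text
the job is handed in; nothing more can be done
None
```

I handed the job in with the knob standing on top of the lid and the presser held upright on its dot, pushing with about 2.5 N (plunger about 10 mm in); the judge's result was not shown.

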